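Bolt the sample mill's lid and hold its run dial

TASK

Run the bench sample mill in its momentary setting: first slide the barrel bolt on the mill's shut lid fully home into its keeper, then push the handle of the console's spring-return dial clockwise, past its one-pip and two-pip clicks, to the three-pip position, and keep holding it there against the spring. Do not turn the dial before the bolt is home, and leave the jar, the slide box and the beaker alone. The program finishes while the robot still holds the dial at the three-pip position.

Things in the scene. Friction and masses are not known exactly. Their poses are not given: they have to be found in the camera images.
- mill: white sample mill fixed to the bench, 240 x 240 mm; its flat aluminium lid is shut, does not move, and its top is 125 mm above the bench. Origin under its centre on the bench, z up. The steel barrel bolt lies on the lid along the mill's y axis, at x = 0. Mill and console may stand either way round (left or right); the mill is turned up to 0.35 rad, the console up to 0.45 rad.
- bolt_knob (a point): centre of the bolt's upright round knob, 12 mm diameter with a 16 mm wide, 6 mm high cap at its top, standing on the 10 mm bolt rod. This point is 36 mm above the lid (161 mm above the bench); the knob's top is 16 mm higher, the rod's upper side 19 mm lower. It moves with the bolt: at mill y = -30 mm when fully withdrawn, +10 mm when fully home, towards the keeper.
- keeper (a point): middle of the keeper, a steel bracket at mill y = +78 mm, 12 mm above the lid, which receives the bolt's rod. Two like guide brackets carry the rod at mill y = -75 and +46 mm. All are 30 mm wide (along mill x), 10 to 12 mm long and 24 mm high over the lid.
- bolt (a joint): travel of the bolt along the mill's +y in m: 0 fully withdrawn (starts within 10 mm of that), 0.040 at its stop, fully home in the keeper. Stiff to slide, about 2.5 N of friction; it stays where it is left.
- console: grey control console fixed to the bench, 200 x 200 mm, 105 mm high, with white top. Origin under its centre on the bench, z up. On its top is the black dial with a lever handle; round it a dash marks the rest position, then raised rows of one, two and three pips.
- dial_axis (a point): the dial's vertical turning axis, at the console's top surface (105 mm above the bench), 20 mm towards +x from the console's centre. Fixed. The dial is a disc of 34 mm radius reaching 18 mm above this point.
- dial_post (a point): centre of the upright round post at the end of the dial's handle, 14 mm diameter, 58 mm from the dial's axis, 36 mm above the console's top (141 mm above the bench). The post's top is 18 mm higher; the flat arm carrying it reaches 16 mm above the console's top. At rest the post lies at pi + 0.60 rad about the axis (counter-clockwise from the console's +x).
- dial (a joint): angle of the dial in rad, growing clockwise seen from above: 0 at rest, detent clicks at 0.35 (one pip), 0.70 (two pips) and 1.05 (three pips), end stop at 1.15. A spring turns it back to 0 from anywhere when let go; at the post it takes about 1 to 5 N to turn, rising and dipping with the clicks, and 3 to 4 N to hold at three pips.
- jar_mid (a point): bystander: glass jar with steel lid, 52 mm diameter, 70 mm tall, on the bench on the near side of the mill; point at its centre, half-way up.
- slidebox_mid (a point): bystander: grey box of microscope slides, 85 x 100 x 34 mm, on the bench beyond the mill; point at its centre, half-way up.
- beaker_mid (a point): bystander: glass beaker, 68 mm diameter, 85 mm tall, on the bench beyond the console; point at its centre, half-way up.

How it is judged:
By the outcome, as a careful person would: the job done as asked, in the order asked, and still so for the second after the job is handed in, while the arm keeps its last pose, push and grip.
It also fails if it takes over 48 s, if anything falls off the work surface, if the arm or the gripper's body presses on something with over 40 N, if the wrist force passes 120 N, or if a joint passes its speed limit or range.

ROBOT

A 6-joint arm with a two-finger parallel gripper is mounted at the origin on the work surface. World frame = base frame: x ahead of the robot, y to its left, z up, the work surface at z = 0. Lengths are in m, angles in rad, forces in N, time in s.
With the tool pointing down it reaches from about 0.35 to 0.975 m from the base axis. Payload 17.4 kg.
Tool frame: the origin (TCP) lies at the very end of the fingers, on their centre line; the grasp point (between the pads) lies 19 mm behind it (ctrl.grip_depth is the distance from the TCP to the grasp point, in m); z points along the fingers, y is the line along which they close (so a half turn about z gives the same grasp; the last joint's range is limited). The gripper opens to 85 mm and grips with 20 to 120 N. Pads are 22 mm wide; open, the fingers measure 114 mm over their backs; the gripper's body (76 mm by 85 mm) begins 54 mm behind the grasp point. The pads swing forward as they close: fully open they stand 13 mm farther back than shut.
Start: joints at [1.186, 0.116, 1.442, -0, 1.584, -0.038], TCP at [0.229, 0.635, 0.197] pointing down, gripper open.
Joint ranges: [-2.83, 2.83], [-0.83, 2.19], [0.07, 2.5], [-1.14, 4.28], [0.01, 3], [-2.97, 2.97]. Speed limits (rad/s): [1.89, 1.89, 2.22, 3.14, 3.14, 3.14].

INTERFACE

Orientations are given as a unit quaternion [x, y, z, w].
In Python, from workcell import readout, grab_frame, finish_job, look_for, mark_of, ctrl gives the robot as it stands. The module is installed in compiled form; this text tells all that it offers.
- The arm moves only by the tool play_rows, never from a script. Its argument "series" is a list of rows, each an object of numbers: "tx", "ty", "tz": the shift along the tool's x, y, z in mm; "ax", "ay", "az": the turn, a rotation vector about the tool's x, y, z in degrees; "gripper": the opening, from -1 (shut) to 1 (fully open). In form: [{"tx": .., "ty": .., "tz": .., "ax": .., "ay": .., "az": .., "gripper": ..}, ...]. A call has 1 to 8 rows; each row shifts and turns the commanded pose from where the row before left it, along the tool's axes as they then stand; what a row does not reach is not made up. A row lasts 1/12 s, in which the tool goes at most 41.7 mm and 7.16 degrees, less where a joint would pass 70% of its speed; a pose out of reach is approached as far as the arm can. A call is refused whole if a number of a shift passes 41.7 or a number of a turn 7.16, either way. A call with a gripper value outside its range is refused whole. The fingers move at their own pace and stop on an object; the grip force is fixed at half the most. Time passes only in rows, so rows that do not move let the fingers close. It gives the time, the measured TCP pose, the force, the opening and the grip force at its end, in the units of the state.
- readout.get_state(): the state, without advancing time (a new reading comes with each control period).
- grab_frame(name): name is "scene" or "top" or "wrist"; returns a dict with "frame" (384x512x3 uint8, blue, green, red), "intrinsics" (3x3 intrinsics, pixels), "k1" (the pictures are not rectified: a ray, as slopes to the right and down, at radius r is drawn at 1 + k1 r^2 times it, then the intrinsics apply), "R" (3x3) and "t" (3): a world point X has camera coordinates R X + t; the wrist camera has in their place "T_tool_cam" (4x4, takes a point from camera to tool coordinates, whose origin is the TCP and whose axes are the flange's). Camera axes: x right, y down, z forward; pixel columns grow to the right and rows downward; lengths in m; the calibration is good to about 2 mm. A picture is of the moment at which its call begins: read the wrist's pose just before it. There is no depth.
- finish_job(): hands the job in; it is judged then, once.
Trained networks look in a picture, given as the dict that the camera call returned (one of the last four; its "shot" number tells which), for a name from the list of things; names that differ only in an ending like _2 or _b are one class to them, and where a whole thing is asked for, a point or a joint stands for the part that bears it (a point fixed in the world has none). Each returns a list of dicts, best first, with "confidence" (0 to 1); they miss things now and then, are a little off and sometimes report something else, mostly with a low value. They report only what shows in the picture. A call takes as long as a camera call.
- look_for(target, picture): "position" ([column, row] in pixels, amid what is visible of it).
- mark_of(target, picture): "position" ([column, row] in pixels: a listed point, or the origin of a listed thing).
The state is a dict: "t": time; "joint_pos": joint angles; "qvel": joint speeds; "joint_efforts": joint torques, N m; "ee_pos": TCP position; "tool_rot": TCP orientation; "force": force on the tool from outside, world axes, zero at the start; "wrist_torque": the same for the moment, N m; "width": finger opening in m; "gripper_force": force on a finger pad.
Only numpy, scipy, OpenCV 4.12 (cv2) and the standard library are available. Lean on these libraries where they do the work, as an engineer would, in place of code of your own. Each camera call takes 0.05 s, during which the arm holds its last target. There are 200 camera calls.

## Working session

There is one attempt and no reset: what is moved stays moved. The work goes in short steps, Python scripts to look and compute and a tool call to move; the robot and the scene stay as the last step left them, time stands still between calls to the robot, and variables do not carry over. Pictures are saved under pics/ and viewed, at most 10 in all, crops included, and the job is handed in when it is done.

Besides the shell and the picture viewer there is one more tool, called after "Request:" as name([rows], argument=value, ...), one row to a line, values as JSON. play_rows: Moves the arm, as the interface text tells. Its arguments: {"type":"object","properties":{"series":{"type":"array","items":{"type":"object","properties":{"tx":{"type":"number"},"ty":{"type":"number"},"tz":{"type":"number"},"ax":{"type":"number"},"ay":{"type":"number"},"az":{"type":"number"},"gripper":{"type":"number"}}}}},"required":["series"]}

```bash
mkdir -p pics; cat > h.py <<'E'
import numpy as np, cv2
from workcell import readout, grab_frame, finish_job, look_for, mark_of, ctrl
from scipy.spatial.transform import Rotation as Ro
def ray(p,px):
    K=np.array(p["intrinsics"]);d=np.array([(px[0]-K[0,2])/K[0,0],(px[1]-K[1,2])/K[1,1]]);u=d.copy()
    for _ in range(20): u=d/(1+p["k1"]*(u@u))
    R=np.array(p["R"]);t=np.array(p["t"])
    return -R.T@t, R.T@np.r_[u,1]
def atz(p,px,z):
    o,d=ray(p,px); return o+d*(z-o[2])/d[2]
def proj(p,X):
    c=np.array(p["R"])@X+np.array(p["t"]);u=c[:2]/c[2];u=u*(1+p["k1"]*(u@u));K=np.array(p["intrinsics"])
    return np.array([K[0,0]*u[0]+K[0,2],K[1,1]*u[1]+K[1,2]])
E
python3 - <<'E'
from h import *
s=readout.get_state();print(s["t"],s["ee_pos"],s["tool_rot"],s["width"],ctrl.grip_depth)
Z=dict(mill=0,bolt_knob=.161,keeper=.137,console=0,dial_axis=.105,dial_post=.141,jar_mid=.035,slidebox_mid=.017,beaker_mid=.0425)
ims=[]
for c in("top","scene"):
    p=grab_frame(c);cv2.imwrite(f"pics/{c}0.png",p["frame"])
    print(c,-np.array(p["R"]).T@np.array(p["t"]))
    for n,z in Z.items():
        for m in mark_of(n,p)[:2]: print(n,np.round(m["confidence"],2),np.round(m["position"],1),np.round(atz(p,m["position"],z),4))
E
```

```text
0.0 [0.22934439 0.63459946 0.19643716] [ 1.72527734e-01  9.85004488e-01 -5.68195388e-04 -1.30467770e-04] 0.08515419182996703 0.0187
top [ 0.41808772 -0.00476599  0.95053133]
mill 0.76 [328.7 207.3] [ 0.5447 -0.2093  0.    ]
bolt_knob 0.87 [358.9 192.7] [ 0.5553 -0.2384  0.161 ]
bolt_knob 0.46 [160.2 208.3] [0.5142 0.1733 0.161 ]
keeper 0.91 [308.9 213.3] [ 0.5127 -0.1373  0.137 ]
console 0.57 [156.1 209.6] [0.5304 0.2194 0.    ]
dial_axis 0.96 [143.3 192.3] [0.556  0.2253 0.105 ]
dial_post 0.88 [158.6 207.8] [0.5176 0.1812 0.141 ]
jar_mid 0.92 [331. 280.] [ 0.37   -0.2039  0.035 ]
slidebox_mid 0.8 [291.8 134. ] [ 0.7278 -0.1151  0.017 ]
scene [1.00918866 0.49646388 0.9914745 ]
mill 0.81 [203.5 170.4] [ 0.5435 -0.2061  0.    ]
bolt_knob 0.77 [188.2 124.7] [ 0.553  -0.2297  0.161 ]
keeper 0.85 [227.3 142.1] [ 0.5091 -0.1376  0.137 ]
console 0.86 [324.3 271.3] [0.5377 0.2173 0.    ]
dial_axis 0.59 [325.4 251.4] [0.5508 0.2175 0.105 ]
dial_post 0.59 [323.9 217.4] [0.5093 0.1717 0.141 ]
jar_mid 0.54 [252.1 129.7] [ 0.369  -0.2006  0.035 ]
jar_mid 0.5 [326.2 250.4] [0.5114 0.195  0.035 ]
slidebox_mid 0.81 [171.  224.1] [ 0.717  -0.1186  0.017 ]
beaker_mid 0.82 [284.3 318.4] [0.6984 0.2444 0.0425]
```

View pics/top0.png

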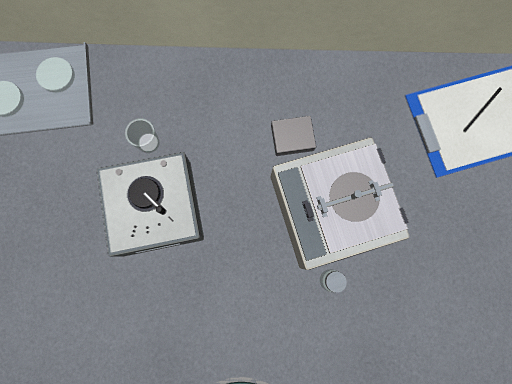

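View pics/scene0.png

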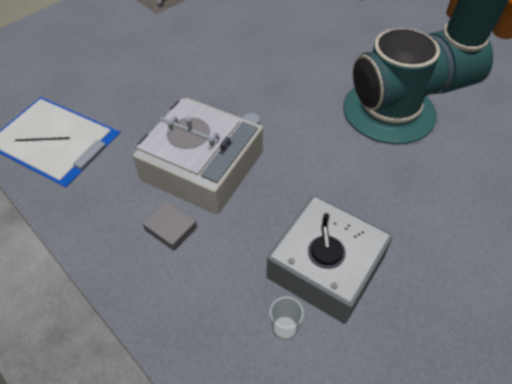

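The top view shows the console on the left, with the dial at (145,193) and the post at (160,209). The mill is on the right: bolt along (392,184)–(308,210), knob near (356,195), keeper on the left. Both yaws are positive, roughly 0.29 rad for the mill and 0.15 rad for the console. I'll fly over the mill for a wrist view.

```bash
cat >> h.py <<'E'
def plan(target,yaw_y,n,s=None):
    "rows in tool axes from the present pose to target (m), tool y heading yaw_y (deg, world), tool down"
    s=s or readout.get_state();R=Ro.from_quat(s["tool_rot"]);p=np.array(s["ee_pos"])
    a=np.radians(yaw_y);y=np.array([np.cos(a),np.sin(a),0]);z=np.array([0,0,-1.]);G=Ro.from_matrix(np.c_[np.cross(y,z),y,z])
    rv=(R.inv()*G).as_rotvec()
    for i in range(n):
        d=R.inv().apply((np.array(target)-p)/n*1000);print(i,"t",np.round(d,1),"a",np.round(np.degrees(rv/n),2));R=R*Ro.from_rotvec(rv/n)
def wristpose(p,s):
    "fill R,t into wrist picture"
    T=np.eye(4);T[:3,:3]=Ro.from_quat(s["tool_rot"]).as_matrix();T[:3,3]=s["ee_pos"]
    M=np.linalg.inv(T@np.array(p["T_tool_cam"]));p["R"],p["t"]=M[:3,:3],M[:3,3]
E
python3 - <<'E'
from h import *
s=readout.get_state()
p=grab_frame("wrist");print(np.round(p["T_tool_cam"],3))
plan([.53,-.18,.38],-73,24)
E
```

```text
[[ 0.    -0.953 -0.304  0.077]
 [ 1.     0.     0.    -0.001]
 [ 0.    -0.304  0.953 -0.176]
 [ 0.     0.     0.     1.   ]]
0 t [-23.3 -27.7  -7.6] a [0.   0.   5.96]
1 t [-26.1 -25.1  -7.6] a [0.   0.   5.96]
2 t [-28.5 -22.3  -7.6] a [0.   0.   5.96]
3 t [-30.7 -19.2  -7.6] a [0.   0.   5.96]
4 t [-32.5 -15.9  -7.6] a [0.   0.   5.96]
5 t [-34.  -12.4  -7.6] a [0.   0.   5.96]
6 t [-35.1  -8.8  -7.6] a [0.   0.   5.96]
7 t [-35.8  -5.1  -7.6] a [0.   0.   5.96]
8 t [-36.2  -1.4  -7.6] a [0.   0.   5.96]
9 t [-36.1   2.4  -7.6] a [0.   0.   5.96]
10 t [-35.7   6.1  -7.6] a [0.   0.   5.96]
11 t [-34.8   9.8  -7.6] a [0.   0.   5.96]
12 t [-33.6  13.4  -7.6] a [0.   0.   5.96]
13 t [-32.1  16.8  -7.6] a [0.   0.   5.96]
14 t [-30.1  20.   -7.6] a [0.   0.   5.96]
15 t [-27.9  23.1  -7.6] a [0.   0.   5.96]
16 t [-25.3  25.8  -7.6] a [0.   0.   5.96]
17 t [-22.5  28.3  -7.6] a [0.   0.   5.96]
18 t [-19.5  30.5  -7.6] a [0.   0.   5.96]
19 t [-16.2  32.4  -7.6] a [0.   0.   5.96]
20 t [-12.7  33.9  -7.6] a [0.   0.   5.96]
21 t [-9.1 35.  -7.6] a [0.   0.   5.96]
22 t [-5.5 35.8 -7.6] a [0.   0.   5.96]
23 t [-1.7 36.1 -7.6] a [0.   0.   5.96]
```

Request:
play_rows([
  {"tx": -23, "ty": -28, "tz": -15, "az": 6, "gripper": -1},
  {"tx": -26, "ty": -25, "tz": -15, "az": 6, "gripper": -1},
  {"tx": -28, "ty": -22, "tz": -15, "az": 6, "gripper": -1},
  {"tx": -31, "ty": -19, "tz": -15, "az": 6, "gripper": -1},
  {"tx": -32, "ty": -16, "tz": -15, "az": 6, "gripper": -1},
  {"tx": -34, "ty": -12, "tz": -15, "az": 6, "gripper": -1},
  {"tx": -35, "ty": -9, "tz": -15, "az": 6, "gripper": -1},
  {"tx": -36, "ty": -5, "tz": -15, "az": 6, "gripper": -1},
])

```text
invalid input at $.series[0]: expected keys tx, ty, tz, ax, ay, az, gripper
```

Request:
play_rows([
  {"tx": -36, "ty": -1, "tz": -7, "az": 6, "gripper": -1},
  {"tx": -36, "ty": 2, "tz": -7, "az": 6, "gripper": -1},
  {"tx": -36, "ty": 6, "tz": -7, "az": 6, "gripper": -1},
  {"tx": -35, "ty": 10, "tz": -7, "az": 6, "gripper": -1},
  {"tx": -34, "ty": 13, "tz": -7, "az": 6, "gripper": -1},
  {"tx": -32, "ty": 17, "tz": -7, "az": 6, "gripper": -1},
  {"tx": -30, "ty": 20, "tz": 0, "az": 6, "gripper": -1},
  {"tx": -28, "ty": 23, "tz": 0, "az": 6, "gripper": -1},
])

```text
invalid input at $.series[0]: expected keys tx, ty, tz, ax, ay, az, gripper
```

Request:
play_rows([
  {"tx": -25, "ty": 26, "az": 6, "gripper": -1},
  {"tx": -22, "ty": 28, "az": 6, "gripper": -1},
  {"tx": -19, "ty": 30, "az": 6, "gripper": -1},
  {"tx": -16, "ty": 32, "az": 6, "gripper": -1},
  {"tx": -13, "ty": 34, "az": 6, "gripper": -1},
  {"tx": -9, "ty": 35, "az": 6, "gripper": -1},
  {"tx": -5, "ty": 36, "az": 6, "gripper": -1},
  {"tx": -2, "ty": 36, "az": 6, "gripper": -1},
])

```text
invalid input at $.series[0]: expected keys tx, ty, tz, ax, ay, az, gripper
```

Request:
play_rows([
  {"gripper": -1},
  {"gripper": -1},
  {"gripper": -1},
])

```text
invalid input at $.series[0]: expected keys tx, ty, tz, ax, ay, az, gripper
```

```bash
python3 - <<'E'
from h import *
s=readout.get_state();print(s["t"],s["ee_pos"],s["tool_rot"],s["width"],s["joint_pos"],s["force"])
Z=dict(mill=0,bolt_knob=.161,keeper=.137)
p=grab_frame("wrist");wristpose(p,s);cv2.imwrite("pics/w1.png",p["frame"])
for n,z in Z.items():
    for m in mark_of(n,p)[:2]: print(n,np.round(m["confidence"],2),np.round(m["position"],1),np.round(atz(p,m["position"],z),4))
E
```

```text
1.05 [0.22945752 0.63479419 0.19721354] [ 1.72570580e-01  9.84997155e-01 -7.77492934e-06  3.18217573e-06] 0.08557438922316665 [ 1.18615949e+00  1.15973799e-01  1.44161169e+00 -9.48350741e-06
  1.58402103e+00 -3.77593442e-02] [0.52407135 0.44346172 0.15308637]
mill 0.36 [101.5 378.4] [0.5257 0.221  0.    ]
```

View pics/w1.png

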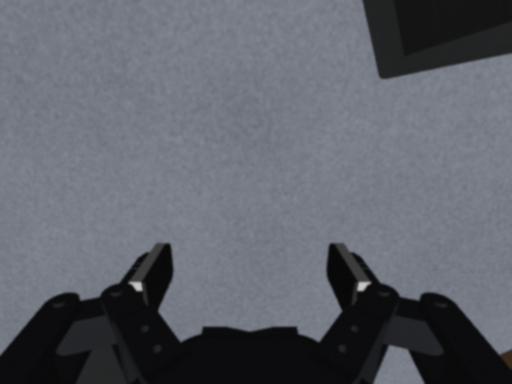

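All keys are required in every row, so the arm hasn't moved. The picture shows only bare bench and the open fingers. I'll resend with full rows.

Request:
play_rows([
  {"tx": -23, "ty": -28, "tz": -15, "ax": 0, "ay": 0, "az": 6, "gripper": -1},
  {"tx": -26, "ty": -25, "tz": -15, "ax": 0, "ay": 0, "az": 6, "gripper": -1},
  {"tx": -28, "ty": -22, "tz": -15, "ax": 0, "ay": 0, "az": 6, "gripper": -1},
  {"tx": -31, "ty": -19, "tz": -15, "ax": 0, "ay": 0, "az": 6, "gripper": -1},
  {"tx": -32, "ty": -16, "tz": -15, "ax": 0, "ay": 0, "az": 6, "gripper": -1},
  {"tx": -34, "ty": -12, "tz": -15, "ax": 0, "ay": 0, "az": 6, "gripper": -1},
  {"tx": -35, "ty": -9, "tz": -15, "ax": 0, "ay": 0, "az": 6, "gripper": -1},
  {"tx": -36, "ty": -5, "tz": -15, "ax": 0, "ay": 0, "az": 6, "gripper": -1},
])

```text
t: 1.92
ee_pos: [0.3285, 0.3621, 0.3181]
tool_rot: [0.56, 0.828, 0.0, 0.0]
force: [1.2, 0.4, 0.2]
width: 0.0003
gripper_force: 0.0
```

Request:
play_rows([
  {"tx": -36, "ty": -1, "tz": -7, "ax": 0, "ay": 0, "az": 6, "gripper": -1},
  {"tx": -36, "ty": 2, "tz": -7, "ax": 0, "ay": 0, "az": 6, "gripper": -1},
  {"tx": -36, "ty": 6, "tz": -7, "ax": 0, "ay": 0, "az": 6, "gripper": -1},
  {"tx": -35, "ty": 10, "tz": -7, "ax": 0, "ay": 0, "az": 6, "gripper": -1},
  {"tx": -34, "ty": 13, "tz": -7, "ax": 0, "ay": 0, "az": 6, "gripper": -1},
  {"tx": -32, "ty": 17, "tz": -7, "ax": 0, "ay": 0, "az": 6, "gripper": -1},
  {"tx": -30, "ty": 20, "tz": 0, "ax": 0, "ay": 0, "az": 6, "gripper": -1},
  {"tx": -28, "ty": 23, "tz": 0, "ax": 0, "ay": 0, "az": 6, "gripper": -1},
])

```text
t: 2.58
ee_pos: [0.4266, 0.0892, 0.36]
tool_rot: [0.849, 0.529, 0.001, 0.0]
force: [0.8, 0.3, -0.4]
width: 0.0002
gripper_force: 0.0
```

Request:
play_rows([
  {"tx": -25, "ty": 26, "tz": 0, "ax": 0, "ay": 0, "az": 6, "gripper": -1},
  {"tx": -22, "ty": 28, "tz": 0, "ax": 0, "ay": 0, "az": 6, "gripper": -1},
  {"tx": -19, "ty": 30, "tz": 0, "ax": 0, "ay": 0, "az": 6, "gripper": -1},
  {"tx": -16, "ty": 32, "tz": 0, "ax": 0, "ay": 0, "az": 6, "gripper": -1},
  {"tx": -13, "ty": 34, "tz": 0, "ax": 0, "ay": 0, "az": 6, "gripper": -1},
  {"tx": -9, "ty": 35, "tz": 0, "ax": 0, "ay": 0, "az": 6, "gripper": -1},
  {"tx": -5, "ty": 36, "tz": 0, "ax": 0, "ay": 0, "az": 6, "gripper": -1},
  {"tx": -2, "ty": 36, "tz": 0, "ax": 0, "ay": 0, "az": 6, "gripper": -1},
])

```text
t: 3.25
ee_pos: [0.5238, -0.1821, 0.3593]
tool_rot: [0.99, 0.138, 0.0, 0.0]
force: [0.5, 1.2, -0.0]
width: -0.0001
gripper_force: 0.0
```

Request:
play_rows([
  {"tx": 0, "ty": 0, "tz": 0, "ax": 0, "ay": 0, "az": 0, "gripper": -1},
  {"tx": 0, "ty": 0, "tz": 0, "ax": 0, "ay": 0, "az": 0, "gripper": -1},
])

```text
t: 3.42
ee_pos: [0.5237, -0.1815, 0.3584]
tool_rot: [0.99, 0.139, -0.001, -0.0]
force: [-0.9, 0.5, 0.4]
width: 0.0001
gripper_force: 0.0
```

```bash
python3 - <<'E'
from h import *
s=readout.get_state();print(s["t"],s["ee_pos"],s["tool_rot"],s["width"],s["joint_pos"],s["force"])
Z=dict(mill=0,bolt_knob=.161,keeper=.137)
p=grab_frame("wrist");wristpose(p,s);cv2.imwrite("pics/w2.png",p["frame"])
for n,z in Z.items():
    for m in mark_of(n,p)[:2]: print(n,np.round(m["confidence"],2),np.round(m["position"],1),np.round(atz(p,m["position"],z),4))
E
```

```text
3.4167 [ 0.52367866 -0.18148325  0.35838487] [ 9.90259759e-01  1.39230039e-01 -6.66410684e-04 -4.01518068e-04] 0.0001001152686532891 [-3.79648673e-01 -1.41941569e-01  1.43869336e+00  3.70751364e-05
  1.84639650e+00  9.11789954e-01] [-0.857213    0.47282299  0.38890463]
mill 0.69 [265.8 144.7] [ 0.5419 -0.2106  0.    ]
bolt_knob 0.66 [288.7 162.3] [ 0.5448 -0.234   0.161 ]
keeper 0.59 [220.7 160.5] [ 0.5156 -0.1399  0.137 ]
```

View pics/w2.png

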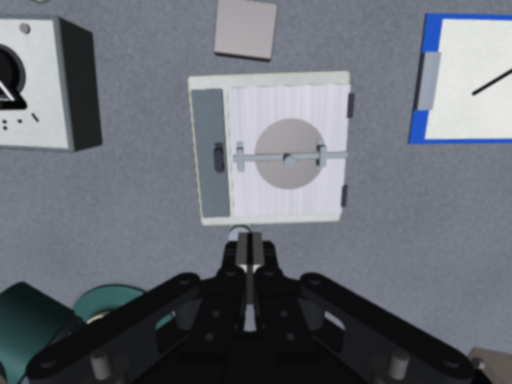

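The wrist picture shows the bolt rod nearly level at row ~157. The guides are at columns 240 and 322, the knob at (288,160) and the keeper at (218,157). I'll fit the mill and console poses to the marks from all views and check with an overlay.

```bash
python3 - <<'E'
from h import *
from scipy.optimize import least_squares
s=readout.get_state()
P={c:grab_frame(c) for c in("top","scene","wrist")};wristpose(P["wrist"],s)
obs=[]
for c,p in P.items():
    for n in("mill","bolt_knob","keeper"):
        m=mark_of(n,p)
        if m and m[0]["confidence"]>.4: obs.append((c,n,m[0]["position"]))
top=P["top"]
def W(v,l): c,s_=np.cos(v[2]),np.sin(v[2]);return np.array([v[0]+c*l[0]-s_*l[1],v[1]+s_*l[0]+c*l[1],l[2]])
def pts(v): return dict(mill=[0,0,0],bolt_knob=[0,v[3],.161],keeper=[0,.078,.137])
def f(v): return np.concatenate([proj(P[c],W(v,pts(v)[n]))-np.array(o) for c,n,o in obs])
r=least_squares(f,[.54,-.21,.3,-.025],loss="soft_l1",x_scale=[.01,.01,.05,.01]);v=r.x;print("mill fit",v)
for (c,n,o),e in zip(obs,f(v).reshape(-1,2)):print(c,n,np.round(e,1))
for c,(x0,y0,k) in {"wrist":(180,60,4),"top":(262,130,4)}.items():
    p=P[c];im=cv2.resize(p["frame"][y0:y0+150,x0:x0+185],None,fx=k,fy=k,interpolation=cv2.INTER_CUBIC)
    D=lambda l:tuple(int(round(a)) for a in (proj(p,W(v,l))-[x0-.5,y0-.5])*k)
    for x in(-.12,.12):cv2.line(im,D([x,-.12,.125]),D([x,.12,.125]),(0,0,255),1)
    for y in(-.12,.12):cv2.line(im,D([-.12,y,.125]),D([.12,y,.125]),(0,0,255),1)
    for y in(-.075,.046,.078):cv2.polylines(im,[np.array([D([a,y+b,.149]) for a,b in((-.015,-.006),(.015,-.006),(.015,.006),(-.015,.006))])],True,(0,255,0),1)
    cv2.line(im,D([0,-.1,.142]),D([0,.08,.142]),(255,0,0),1);cv2.circle(im,D([0,v[3],.177]),4,(255,0,255),1)
    cv2.imwrite(f"pics/ov_{c}.png",im)
a=cv2.imread("pics/ov_wrist.png")[:300*2];b=cv2.imread("pics/ov_top.png")
cv2.imwrite("pics/ov.png",cv2.resize(np.vstack([a,b]),None,fx=.5,fy=.5,interpolation=cv2.INTER_AREA))
E
```

```text
mill fit [ 0.54541272 -0.21096689  0.40485146 -0.01856978]
top mill [-0.   0.8]
top keeper [-2.5 -0.6]
scene mill [ 0. -1.]
scene bolt_knob [0.7 0.9]
scene keeper [-0.8  1.3]
wrist mill [1.  1.4]
wrist bolt_knob [ 0.3 -2.3]
wrist keeper [-0.1  1.9]
```

View pics/ov_wrist.png

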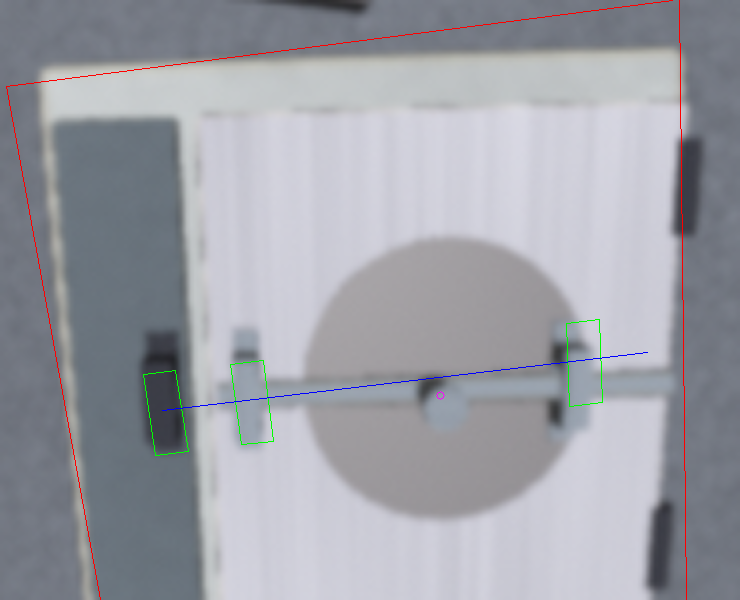

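```bash
python3 - <<'E'
from h import *
from scipy.optimize import least_squares
s=readout.get_state();p=grab_frame("wrist");wristpose(p,s)
pk={"rodL":((300,393.5),.140),"rodR":((640,383.5),.140),"TL":((43,70),.125),"TR":((683,50),.125),"g46":((249,403),.149),"keep":((165,402),.149),"cap":((444,406),.177)}
Q={k:atz(p,np.array([180-.5,60-.5])+np.array(a)/4,z) for k,(a,z) in pk.items()}
for k,q in Q.items():print(k,np.round(q,4))
h=lambda a,b:np.degrees(np.arctan2(*(Q[a]-Q[b])[[1,0]]))-90
print("yaw rod",h("rodL","rodR"),"edge",h("TL","TR"), "keep-cap",h("keep","cap"), "len",np.linalg.norm((Q["keep"]-Q["cap"])[:2]),np.linalg.norm((Q["keep"]-Q["g46"])[:2]))
E
```

```text
rodL [ 0.5339 -0.186   0.14  ]
rodR [ 0.573  -0.3064  0.14  ]
TL [ 0.6174 -0.0664  0.125 ]
TR [ 0.6876 -0.2826  0.125 ]
g46 [ 0.5269 -0.1686  0.149 ]
keep [ 0.5188 -0.1391  0.149 ]
cap [ 0.5496 -0.2315  0.177 ]
yaw rod 17.965602473104184 edge 17.965025947340862 keep-cap 18.43518001792785 len 0.09742906307449836 0.030591329758392464
```

View pics/ov_top.png

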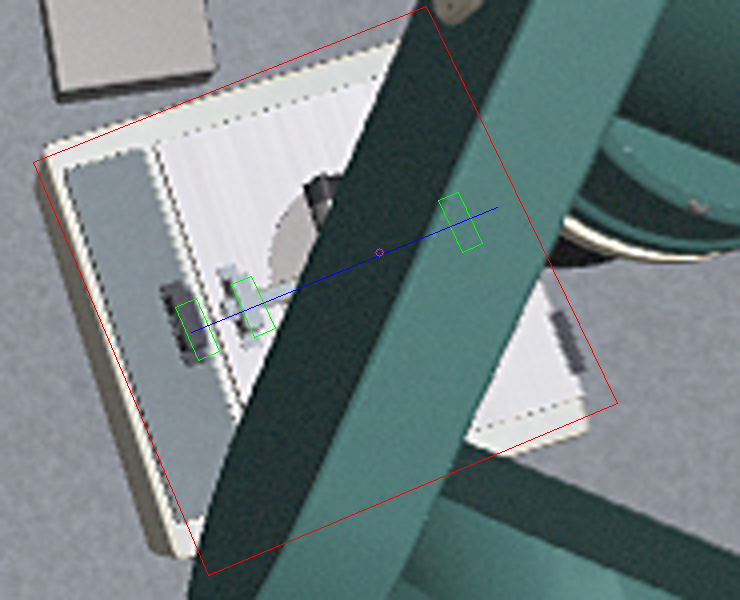

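Yaw agrees across the rod, the mill edge and the keeper–knob line (18.0–18.4°). The keeper–knob distance of 97 mm puts the knob at mill y ≈ −19. Next I position the closed fingers behind the knob.

```bash
python3 - <<'E'
from h import *
plan([.5639,-.2748,.157],-72,8)
E
```

```text
0 t [ 1.6 12.8 25.3] a [-0.    0.   -0.23]
1 t [ 1.5 12.8 25.3] a [-0.    0.   -0.23]
2 t [ 1.5 12.8 25.3] a [-0.    0.   -0.23]
3 t [ 1.4 12.8 25.3] a [-0.    0.   -0.23]
4 t [ 1.4 12.8 25.3] a [-0.    0.   -0.23]
5 t [ 1.3 12.8 25.3] a [-0.    0.   -0.23]
6 t [ 1.2 12.8 25.3] a [-0.    0.   -0.23]
7 t [ 1.2 12.8 25.3] a [-0.    0.   -0.23]
```

Request:
play_rows([
  {"tx": 3, "ty": 26, "tz": 10, "ax": 0, "ay": 0, "az": -0.5, "gripper": -1},
  {"tx": 3, "ty": 26, "tz": 10, "ax": 0, "ay": 0, "az": -0.5, "gripper": -1},
  {"tx": 3, "ty": 25, "tz": 20, "ax": 0, "ay": 0, "az": -0.5, "gripper": -1},
  {"tx": 2, "ty": 25, "tz": 20, "ax": 0, "ay": 0, "az": -0.4, "gripper": -1},
  {"tx": 0, "ty": 0, "tz": 40, "ax": 0, "ay": 0, "az": 0, "gripper": -1},
  {"tx": 0, "ty": 0, "tz": 40, "ax": 0, "ay": 0, "az": 0, "gripper": -1},
  {"tx": 0, "ty": 0, "tz": 32, "ax": 0, "ay": 0, "az": 0, "gripper": -1},
  {"tx": 0, "ty": 0, "tz": 0, "ax": 0, "ay": 0, "az": 0, "gripper": -1},
])

```text
t: 4.93
ee_pos: [0.5615, -0.2736, 0.1798]
tool_rot: [0.988, 0.157, -0.004, -0.003]
force: [-0.3, 0.4, -1.6]
width: 0.0001
gripper_force: 0.0
```

Request:
play_rows([
  {"tx": 0, "ty": 0, "tz": 25, "ax": 0, "ay": 0, "az": 0, "gripper": -1},
  {"tx": 0, "ty": 0, "tz": 5, "ax": 0, "ay": 0, "az": 0, "gripper": -1},
  {"tx": 0, "ty": 0, "tz": 0, "ax": 0, "ay": 0, "az": 0, "gripper": -1},
  {"tx": 0, "ty": 0, "tz": 0, "ax": 0, "ay": 0, "az": 0, "gripper": -1},
])

```text
t: 5.27
ee_pos: [0.5641, -0.2747, 0.1592]
tool_rot: [0.988, 0.157, 0.001, 0.0]
force: [-0.8, -0.6, 0.2]
width: 0.0004
gripper_force: 0.0
```

```bash
python3 - <<'E'
from h import *
s=readout.get_state();print(s["t"],s["ee_pos"],s["force"])
p=grab_frame("wrist");cv2.imwrite("pics/w3.png",p["frame"])
plan([.5639,-.2748,.157],-72,1,s)
E
```

```text
5.2667 [ 0.56409533 -0.27474672  0.15920905] [-0.78056245 -0.56608638  0.18301646]
0 t [-0.2 -0.   2.2] a [ 0.06 -0.05  0.03]
```

View pics/w3.png

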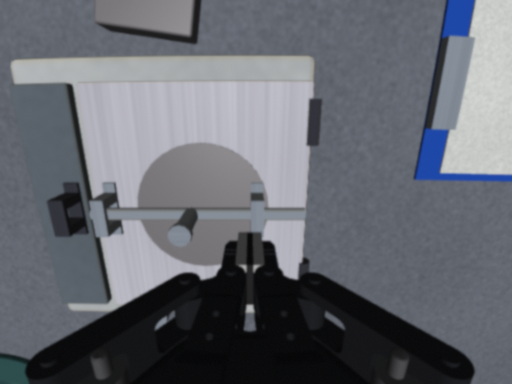

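The fingers (tip at ~(250,235)) stand behind the knob, whose cap is at (180,235). Guide and keeper are at columns 103 and 67. Checking lateral alignment before pushing.

```bash
python3 - <<'E'
from h import *
s=readout.get_state();p=grab_frame("wrist");wristpose(p,s)
R=Ro.from_quat(s["tool_rot"])
for n,px,z in(("cap",(180,235),.177),("rod1",(225,214),.140),("rod2",(140,214),.140),("keeptop",(69,213),.149)):
    q=atz(p,px,z);print(n,np.round(q,4),np.round(R.inv().apply(q-s["ee_pos"])*1000,1))
print(p["frame"].shape, mark_of("bolt_knob",p)[:1])
E
```

```text
cap [ 0.55   -0.2328  0.177 ] [ -0.5 -44.4 -17.6]
rod1 [ 0.5581 -0.2579  0.14  ] [ -0.6 -18.   19.5]
rod2 [ 0.5372 -0.1939  0.14  ] [ -0.7 -85.3  19.4]
keeptop [ 0.5255 -0.1442  0.149 ] [   3.6 -136.2   10.3]
(384, 512, 3) [{'position': [185.0, 227.2], 'confidence': 0.97}]
```

Request:
play_rows([
  {"tx": 0, "ty": -8, "tz": 2, "ax": 0, "ay": 0, "az": 0, "gripper": -1},
  {"tx": 0, "ty": -8, "tz": 0, "ax": 0, "ay": 0, "az": 0, "gripper": -1},
  {"tx": 0, "ty": -6, "tz": 0, "ax": 0, "ay": 0, "az": 0, "gripper": -1},
  {"tx": 0, "ty": -5, "tz": 0, "ax": 0, "ay": 0, "az": 0, "gripper": -1},
  {"tx": 0, "ty": -5, "tz": 0, "ax": 0, "ay": 0, "az": 0, "gripper": -1},
  {"tx": 0, "ty": -5, "tz": 0, "ax": 0, "ay": 0, "az": 0, "gripper": -1},
  {"tx": 0, "ty": -5, "tz": 0, "ax": 0, "ay": 0, "az": 0, "gripper": -1},
])

```text
t: 6.0
ee_pos: [0.5505, -0.234, 0.1553]
tool_rot: [0.988, 0.157, 0.0, 0.0]
force: [-0.4, 0.3, 0.5]
width: 0.0002
gripper_force: 0.0
```

Request:
play_rows([
  {"tx": 0, "ty": -2, "tz": 0, "ax": 0, "ay": 0, "az": 0, "gripper": -1},
  {"tx": 0, "ty": -2, "tz": 0, "ax": 0, "ay": 0, "az": 0, "gripper": -1},
  {"tx": 0, "ty": -1, "tz": 0, "ax": 0, "ay": 0, "az": 0, "gripper": -1},
])

```text
t: 6.25
ee_pos: [0.5491, -0.2297, 0.1552]
tool_rot: [0.988, 0.157, 0.0, 0.0]
force: [0.2, -0.8, -0.1]
width: -0.0003
gripper_force: 0.0
```

Request:
play_rows([
  {"tx": 0, "ty": -1, "tz": 0, "ax": 0, "ay": 0, "az": 0, "gripper": -1},
  {"tx": 0, "ty": -1, "tz": 0, "ax": 0, "ay": 0, "az": 0, "gripper": -1},
])

```text
t: 6.42
ee_pos: [0.5485, -0.228, 0.1552]
tool_rot: [0.988, 0.157, -0.0, -0.0]
force: [-0.4, 0.1, 0.0]
width: -0.0002
gripper_force: 0.0
```

```bash
python3 - <<'E'
from h import *
s=readout.get_state();p=grab_frame("wrist");wristpose(p,s);cv2.imwrite("pics/w4.png",p["frame"])
print(s["t"],s["ee_pos"],s["force"],mark_of("bolt_knob",p)[:2])
E
```

```text
6.4167 [ 0.5485035  -0.22796646  0.15516762] [-0.40239551  0.14251482  0.03190618] [{'position': [254.7, 231.6], 'confidence': 0.66}]
```

View pics/w4.png

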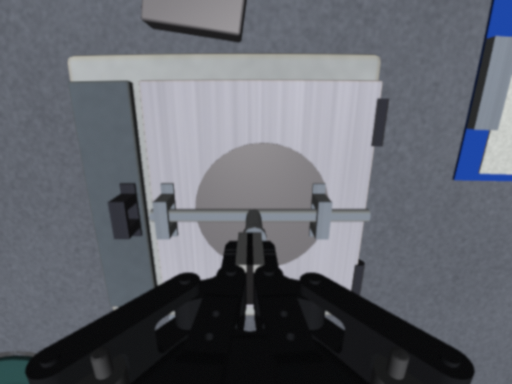

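The fingers now overlap the knob at (254,220), yet force is near 0 and the rod end at (370,215) has hardly moved relative to the guide. I'll check the geometry in a zoomed crop with projections.

```bash
python3 - <<'E'
from h import *
s=readout.get_state();p=grab_frame("wrist");wristpose(p,s);R=Ro.from_quat(s["tool_rot"]);e=np.array(s["ee_pos"])
P=lambda x,y,z:proj(p,e+R.apply([x,y,z]))
for l in((0,0,0),(.011,0,0),(-.011,0,0),(0,.0145,0),(0,0,-.019),(.011,0,-.019)):print(l,np.round(P(*l),1))
for z in(.142,.161,.171,.177):print(z,np.round(proj(p,np.array([.55,-.2325,z])),1))
print([ (np.round(proj(p,np.array([.5398,-.2038,z])),1)) for z in(.142,.177)])
a,b=proj(p,e),4
t=grab_frame("top");q=proj(t,np.array([.55,-.2325,.177]))
c1=cv2.resize(p["frame"][195:270,205:305],None,fx=4,fy=4,interpolation=cv2.INTER_CUBIC)
x0,y0=int(q[0])-50,int(q[1])-37;c2=cv2.resize(t["frame"][y0:y0+75,x0:x0+100],None,fx=4,fy=4,interpolation=cv2.INTER_CUBIC)
sc=grab_frame("scene");q=proj(sc,np.array([.55,-.2325,.177]));x0,y0=int(q[0])-50,int(q[1])-37;c3=cv2.resize(sc["frame"][y0:y0+75,x0:x0+100],None,fx=4,fy=4,interpolation=cv2.INTER_CUBIC)
cv2.imwrite("pics/z5.png",np.hstack([c1,c3]))
E
```

```text
(0, 0, 0) [247.8 223.4]
(0.011, 0, 0) [247.7 209.1]
(-0.011, 0, 0) [247.8 237.3]
(0, 0.0145, 0) [268.  223.4]
(0, 0, -0.019) [247.6 235.4]
(0.011, 0, -0.019) [247.5 219.8]
0.142 [254.2 216.3]
0.161 [254.6 226.8]
0.171 [254.9 233.2]
0.177 [255.1 237.4]
[array([214.3, 217.3]), array([207.5, 238.5])]
```

View pics/z5.png

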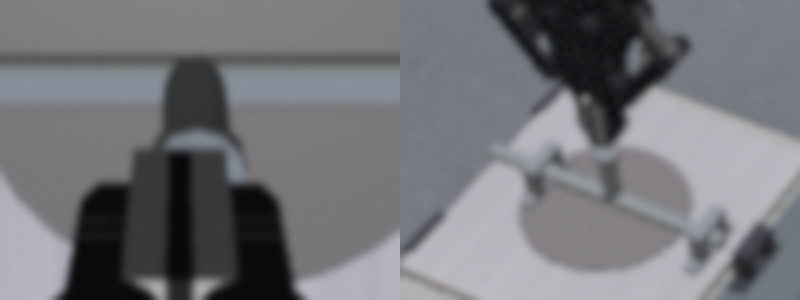

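Request:
play_rows([
  {"tx": 0, "ty": 0, "tz": 1, "ax": 0, "ay": 0, "az": 0, "gripper": -1},
  {"tx": 0, "ty": 0, "tz": 1, "ax": 0, "ay": 0, "az": 0, "gripper": -1},
  {"tx": 0, "ty": 0, "tz": 0, "ax": 0, "ay": 0, "az": 0, "gripper": -1},
])

```text
t: 6.92
ee_pos: [0.5484, -0.2279, 0.1529]
tool_rot: [0.988, 0.157, -0.0, -0.0]
force: [-0.3, -0.4, -0.1]
width: 0.0
gripper_force: 0.0
```

```bash
python3 - <<'E'
from h import *
s=readout.get_state();print(s["t"],s["ee_pos"],s["force"],s["joint_pos"])
sc=grab_frame("scene");q=proj(sc,np.array([.55,-.2325,.177]));print("cap",q)
x0,y0=int(q[0])-50,int(q[1])-37;tip=np.array([x0+(604-400)/4-.5,y0+140/4-.5]);print("tip",tip)
e=s["ee_pos"]
for z in(.155,.165,.175,.18,.185,.19,.195):print(z,proj(sc,np.array([e[0],e[1],z])))
E
```

```text
6.9167 [ 0.54841047 -0.2279369   0.152867  ] [-0.25544596 -0.42709667 -0.0952551 ] [-4.36844818e-01 -4.45926043e-02  1.67820077e+00 -2.66407875e-05
  1.50838234e+00  8.19328471e-01]
cap [187.66441601 118.76831322]
tip [187.5 115.5]
0.155 [190.39381534 125.8980216 ]
0.165 [189.92777487 122.96425494]
0.175 [189.45575243 119.99170125]
0.18 [189.21746357 118.49064823]
0.185 [188.97763761 116.97961895]
0.19 [188.73626033 115.4585179 ]
0.195 [188.49331738 113.92724839]
```

Request:
play_rows([
  {"tx": 0, "ty": 0, "tz": 1, "ax": 0, "ay": 0, "az": 0, "gripper": -1},
  {"tx": 0, "ty": 0, "tz": 1, "ax": 0, "ay": 0, "az": 0, "gripper": -1},
  {"tx": 0, "ty": 0, "tz": 1, "ax": 0, "ay": 0, "az": 0, "gripper": -1},
  {"tx": 0, "ty": 0, "tz": 1, "ax": 0, "ay": 0, "az": 0, "gripper": -1},
])

```text
t: 7.3
ee_pos: [0.5485, -0.2279, 0.149]
tool_rot: [0.988, 0.157, -0.0, -0.0]
force: [0.6, -0.1, -0.3]
width: 0.0002
gripper_force: 0.0
```

Request:
play_rows([
  {"tx": 0, "ty": 0, "tz": 1, "ax": 0, "ay": 0, "az": 0, "gripper": -1},
  {"tx": 0, "ty": 0, "tz": 1, "ax": 0, "ay": 0, "az": 0, "gripper": -1},
])

```text
t: 7.47
ee_pos: [0.5485, -0.2279, 0.1471]
tool_rot: [0.988, 0.157, -0.0, -0.0]
force: [0.1, 0.4, -0.5]
width: -0.0
gripper_force: 0.0
```

Request:
play_rows([
  {"tx": 0, "ty": 0, "tz": 1, "ax": 0, "ay": 0, "az": 0, "gripper": -1},
  {"tx": 0, "ty": 0, "tz": 1, "ax": 0, "ay": 0, "az": 0, "gripper": -1},
])

```text
t: 7.63
ee_pos: [0.5485, -0.2279, 0.1451]
tool_rot: [0.988, 0.157, -0.0, -0.0]
force: [0.3, -0.4, 0.9]
width: 0.0001
gripper_force: 0.0
```

Request:
play_rows([
  {"tx": 0, "ty": 0, "tz": 1, "ax": 0, "ay": 0, "az": 0, "gripper": -1},
  {"tx": 0, "ty": 0, "tz": 1, "ax": 0, "ay": 0, "az": 0, "gripper": -1},
])

```text
t: 7.8
ee_pos: [0.5485, -0.2279, 0.1431]
tool_rot: [0.988, 0.157, 0.0, 0.0]
force: [0.1, 0.8, 0.1]
width: 0.0002
gripper_force: 0.0
```

Request:
play_rows([
  {"tx": 0, "ty": 0, "tz": 1, "ax": 0, "ay": 0, "az": 0, "gripper": -1},
  {"tx": 0, "ty": 0, "tz": 1, "ax": 0, "ay": 0, "az": 0, "gripper": -1},
])

```text
t: 7.97
ee_pos: [0.5488, -0.2282, 0.1427]
tool_rot: [0.988, 0.157, 0.001, 0.001]
force: [-6.3, 0.3, 19.9]
width: -0.0002
gripper_force: 9.9
```

Contact came at TCP z = 0.143 on the knob's top (0.177), so the shut fingers really end about 34 mm behind the reported TCP. I'll back off, go lower accordingly and push again.

Request:
play_rows([
  {"tx": 0, "ty": 0, "tz": -8, "ax": 0, "ay": 0, "az": 0, "gripper": -1},
  {"tx": 0, "ty": 14, "tz": 0, "ax": 0, "ay": 0, "az": 0, "gripper": -1},
  {"tx": 0, "ty": 15, "tz": 0, "ax": 0, "ay": 0, "az": 0, "gripper": -1},
  {"tx": 0, "ty": 15, "tz": 0, "ax": 0, "ay": 0, "az": 0, "gripper": -1},
  {"tx": 0, "ty": 0, "tz": 12, "ax": 0, "ay": 0, "az": 0, "gripper": -1},
  {"tx": 0, "ty": 0, "tz": 11, "ax": 0, "ay": 0, "az": 0, "gripper": -1},
  {"tx": 0, "ty": 0, "tz": 0, "ax": 0, "ay": 0, "az": 0, "gripper": -1},
])

```text
t: 8.55
ee_pos: [0.561, -0.2696, 0.1223]
tool_rot: [0.988, 0.156, -0.002, -0.001]
force: [-0.9, -0.3, -0.9]
width: 0.0001
gripper_force: 0.0
```

Request:
play_rows([
  {"tx": 0, "ty": -6, "tz": 0, "ax": 0, "ay": 0, "az": 0, "gripper": -1},
  {"tx": 0, "ty": -6, "tz": 0, "ax": 0, "ay": 0, "az": 0, "gripper": -1},
  {"tx": 0, "ty": -5, "tz": 0, "ax": 0, "ay": 0, "az": 0, "gripper": -1},
  {"tx": 0, "ty": -5, "tz": 0, "ax": 0, "ay": 0, "az": 0, "gripper": -1},
  {"tx": 0, "ty": -5, "tz": 0, "ax": 0, "ay": 0, "az": 0, "gripper": -1},
])

```text
t: 8.97
ee_pos: [0.5538, -0.2436, 0.1268]
tool_rot: [0.988, 0.157, 0.0, 0.0]
force: [1.1, -2.8, -0.1]
width: 0.0002
gripper_force: 1.4
```

Request:
play_rows([
  {"tx": 0, "ty": -5, "tz": 0, "ax": 0, "ay": 0, "az": 0, "gripper": -1},
  {"tx": 0, "ty": -5, "tz": 0, "ax": 0, "ay": 0, "az": 0, "gripper": -1},
  {"tx": 0, "ty": -4, "tz": 0, "ax": 0, "ay": 0, "az": 0, "gripper": -1},
  {"tx": 0, "ty": -3, "tz": 0, "ax": 0, "ay": 0, "az": 0, "gripper": -1},
])

```text
t: 9.3
ee_pos: [0.5485, -0.2275, 0.1265]
tool_rot: [0.988, 0.157, 0.0, 0.0]
force: [1.1, -2.6, 1.4]
width: -0.0
gripper_force: 1.4
```

Request:
play_rows([
  {"tx": 0, "ty": -2, "tz": 0, "ax": 0, "ay": 0, "az": 0, "gripper": -1},
  {"tx": 0, "ty": -2, "tz": 0, "ax": 0, "ay": 0, "az": 0, "gripper": -1},
])

```text
t: 9.47
ee_pos: [0.5473, -0.224, 0.1264]
tool_rot: [0.988, 0.157, 0.0, 0.0]
force: [1.4, -2.1, 2.5]
width: 0.0003
gripper_force: 1.3
```

Request:
play_rows([
  {"tx": 0, "ty": -1, "tz": 0, "ax": 0, "ay": 0, "az": 0, "gripper": -1},
  {"tx": 0, "ty": -1, "tz": 0, "ax": 0, "ay": 0, "az": 0, "gripper": -1},
])

```text
t: 9.63
ee_pos: [0.5466, -0.2222, 0.1262]
tool_rot: [0.988, 0.157, -0.0, 0.0]
force: [1.7, -2.6, 2.1]
width: 0.0001
gripper_force: 1.3
```

```bash
python3 - <<'E'
from h import *
s=readout.get_state();p=grab_frame("wrist");wristpose(p,s);cv2.imwrite("pics/w6.png",p["frame"])
print(s["t"],s["ee_pos"],s["force"])
for c in(p,grab_frame("scene")):
    for m in mark_of("bolt_knob",c)[:2]: print(m,atz(c,m["position"],.161))
E
```

```text
9.6333 [ 0.54663437 -0.22220709  0.12622348] [ 1.68767247 -2.62018364  2.06506757]
{'position': [213.6, 250.7], 'confidence': 0.92} [ 0.53827567 -0.20373605  0.161     ]
{'position': [198.3, 132.5], 'confidence': 0.8} [ 0.55213468 -0.19196626  0.161     ]
```

Request:
play_rows([
  {"tx": 0, "ty": -1, "tz": 0, "ax": 0, "ay": 0, "az": 0, "gripper": -1},
  {"tx": 0, "ty": -1, "tz": 0, "ax": 0, "ay": 0, "az": 0, "gripper": -1},
])

```text
t: 10.0
ee_pos: [0.546, -0.2204, 0.1261]
tool_rot: [0.988, 0.157, -0.0, 0.0]
force: [0.7, -2.1, 0.2]
width: 0.0001
gripper_force: 1.3
```

Request:
play_rows([
  {"tx": 0, "ty": -1, "tz": 0, "ax": 0, "ay": 0, "az": 0, "gripper": -1},
  {"tx": 0, "ty": -1, "tz": 0, "ax": 0, "ay": 0, "az": 0, "gripper": -1},
])

```text
t: 10.17
ee_pos: [0.5456, -0.2193, 0.1263]
tool_rot: [0.988, 0.157, 0.0, 0.001]
force: [5.5, -14.8, -2.5]
width: 0.0003
gripper_force: 8.0
```

Request:
play_rows([
  {"tx": 0, "ty": -1, "tz": 0, "ax": 0, "ay": 0, "az": 0, "gripper": -1},
  {"tx": 0, "ty": -1, "tz": 0, "ax": 0, "ay": 0, "az": 0, "gripper": -1},
])

```text
t: 10.33
ee_pos: [0.5454, -0.2189, 0.1264]
tool_rot: [0.988, 0.156, 0.001, 0.003]
force: [12.1, -27.4, -5.9]
width: -0.0002
gripper_force: 14.9
```

The bolt has hit its stop: it was sliding at 2–3 N, and force then rose to 30 N with the tool stopped. Backing off, lifting, and moving over the console.

Request:
play_rows([
  {"tx": 0, "ty": 8, "tz": 0, "ax": 0, "ay": 0, "az": 0, "gripper": -1},
  {"tx": 0, "ty": 4, "tz": -20, "ax": 0, "ay": 0, "az": 0, "gripper": -1},
  {"tx": 0, "ty": 0, "tz": -40, "ax": 0, "ay": 0, "az": 0, "gripper": -1},
  {"tx": 0, "ty": 0, "tz": -40, "ax": 0, "ay": 0, "az": 0, "gripper": -1},
  {"tx": 0, "ty": 0, "tz": -40, "ax": 0, "ay": 0, "az": 0, "gripper": -1},
  {"tx": 0, "ty": 0, "tz": -40, "ax": 0, "ay": 0, "az": 0, "gripper": -1},
  {"tx": 0, "ty": 0, "tz": 0, "ax": 0, "ay": 0, "az": 0, "gripper": -1},
])

```text
t: 10.92
ee_pos: [0.5494, -0.2281, 0.3149]
tool_rot: [0.988, 0.157, 0.004, 0.002]
force: [-0.1, -0.7, 1.6]
width: -0.0002
gripper_force: 0.0
```

```bash
python3 - <<'E'
from h import *
s=readout.get_state();print(s["t"],s["ee_pos"])
plan([.50,.18,.34],-48,14)
E
```

```text
10.9167 [ 0.54944191 -0.22813116  0.31489905]
0 t [  5.7 -28.8  -1.9] a [ 0.03 -0.02 -1.71]
1 t [  6.5 -28.6  -1.9] a [ 0.03 -0.02 -1.71]
2 t [  7.4 -28.4  -1.9] a [ 0.03 -0.02 -1.71]
3 t [  8.2 -28.2  -1.9] a [ 0.03 -0.02 -1.71]
4 t [  9.1 -27.9  -1.9] a [ 0.03 -0.02 -1.71]
5 t [  9.9 -27.6  -1.9] a [ 0.03 -0.02 -1.71]
6 t [ 10.7 -27.3  -1.9] a [ 0.03 -0.02 -1.71]
7 t [ 11.5 -27.   -1.8] a [ 0.03 -0.02 -1.71]
8 t [ 12.3 -26.6  -1.8] a [ 0.03 -0.02 -1.71]
9 t [ 13.1 -26.3  -1.8] a [ 0.03 -0.02 -1.71]
10 t [ 13.9 -25.9  -1.8] a [ 0.03 -0.02 -1.71]
11 t [ 14.7 -25.4  -1.8] a [ 0.03 -0.02 -1.71]
12 t [ 15.4 -25.   -1.8] a [ 0.03 -0.02 -1.71]
13 t [ 16.2 -24.5  -1.8] a [ 0.03 -0.02 -1.71]
```

Request:
play_rows([
  {"tx": 6, "ty": -29, "tz": -2, "ax": 0, "ay": 0, "az": -1.7, "gripper": 0},
  {"tx": 6, "ty": -29, "tz": -2, "ax": 0, "ay": 0, "az": -1.7, "gripper": 0},
  {"tx": 7, "ty": -28, "tz": -2, "ax": 0, "ay": 0, "az": -1.7, "gripper": 0},
  {"tx": 8, "ty": -28, "tz": -2, "ax": 0, "ay": 0, "az": -1.7, "gripper": 0},
  {"tx": 9, "ty": -28, "tz": -2, "ax": 0, "ay": 0, "az": -1.7, "gripper": 0},
  {"tx": 10, "ty": -28, "tz": -2, "ax": 0, "ay": 0, "az": -1.7, "gripper": 0},
  {"tx": 11, "ty": -27, "tz": -2, "ax": 0, "ay": 0, "az": -1.7, "gripper": 0},
  {"tx": 12, "ty": -27, "tz": -2, "ax": 0, "ay": 0, "az": -1.7, "gripper": 0},
])

```text
t: 11.58
ee_pos: [0.5198, 0.0069, 0.3221]
tool_rot: [0.962, 0.273, -0.0, -0.0]
force: [1.0, -0.4, 0.3]
width: 0.0425
gripper_force: 0.0
```

Request:
play_rows([
  {"tx": 12, "ty": -27, "tz": -2, "ax": 0, "ay": 0, "az": -1.7, "gripper": 0},
  {"tx": 13, "ty": -26, "tz": -2, "ax": 0, "ay": 0, "az": -1.7, "gripper": 0},
  {"tx": 14, "ty": -26, "tz": -2, "ax": 0, "ay": 0, "az": -1.7, "gripper": 0},
  {"tx": 15, "ty": -25, "tz": -2, "ax": 0, "ay": 0, "az": -1.7, "gripper": 0},
  {"tx": 15, "ty": -25, "tz": -2, "ax": 0, "ay": 0, "az": -1.7, "gripper": 0},
  {"tx": 16, "ty": -24, "tz": -2, "ax": 0, "ay": 0, "az": -1.7, "gripper": 0},
  {"tx": 0, "ty": 0, "tz": 0, "ax": 0, "ay": 0, "az": 0, "gripper": 0},
  {"tx": 0, "ty": 0, "tz": 0, "ax": 0, "ay": 0, "az": 0, "gripper": 0},
])

```text
t: 12.25
ee_pos: [0.4992, 0.1807, 0.3339]
tool_rot: [0.934, 0.358, -0.0, -0.0]
force: [-0.3, -0.7, -0.2]
width: 0.0429
gripper_force: 0.0
```

```bash
python3 - <<'E'
from h import *
s=readout.get_state();print(s["t"],s["ee_pos"],s["width"],s["joint_pos"])
ps={"wrist":grab_frame("wrist"),"top":grab_frame("top"),"scene":grab_frame("scene")};wristpose(ps["wrist"],s)
for c,p in ps.items():
    for n,z in dict(console=0,dial_axis=.105,dial_post=.141).items():
        for m in mark_of(n,p)[:1]: print(c,n,np.round(m["confidence"],2),np.round(m["position"],1),np.round(atz(p,m["position"],z),4))
p=ps["wrist"];cv2.imwrite("pics/w7r.png",p["frame"])
m=mark_of("dial_post",p);print(m[:1])
cv2.imwrite("pics/w7.png",cv2.resize(p["frame"],(800,600),interpolation=cv2.INTER_CUBIC))
q=[proj(ps["scene"],np.array([.5398,-.2038,.161]))];print("knob scene",[ (x["position"],x["confidence"]) for x in mark_of("bolt_knob",ps["scene"])[:2]],q)
E
```

```text
12.25 [0.49920228 0.18067191 0.33389121] 0.04289258611167977 [ 2.99082198e-01 -1.99733108e-01  1.52867981e+00  2.06185970e-04
  1.81344656e+00  1.13743632e+00]
wrist console 0.74 [247.6 124.3] [0.5346 0.2159 0.    ]
wrist dial_axis 0.8 [254.  117.4] [0.553  0.2188 0.105 ]
top console 0.67 [158.3 210.3] [0.5287 0.2139 0.    ]
top dial_axis 0.83 [145.4 193.5] [0.5534 0.2205 0.105 ]
top dial_post 0.92 [159.3 206.2] [0.5211 0.1799 0.141 ]
scene console 0.58 [325.4 271.3] [0.5359 0.2191 0.    ]
scene dial_axis 0.77 [324.7 249.8] [0.549  0.2139 0.105 ]
scene dial_post 0.81 [325.  217.1] [0.507  0.1728 0.141 ]
[]
knob scene [([200.7, 129.2], 0.57)] [array([199.13621805, 127.42829419])]
```

View pics/w7.png

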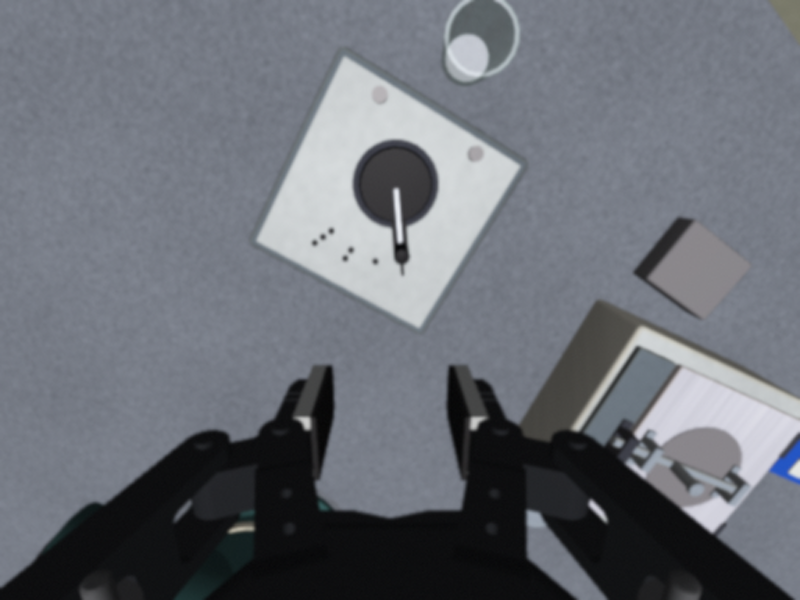

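The picture shows (800×600 scale) the dial centre at (396,183), post top at (401,256) and dash at (403,269). The pips are at (375,261), (348,254) and (323,237), and the console-top corners at (344,51), (524,164), (420,328), (257,240). Turning these into positions.

```bash
python3 - <<'E'
from h import *
s=readout.get_state();p=grab_frame("wrist");wristpose(p,s)
A=lambda x,y,z:atz(p,((x+.5)/1.5625-.5,(y+.5)/1.5625-.5),z)
C=np.array([A(*c,.105) for c in((344,51),(524,164),(420,328),(257,240))])
ctr=C.mean(0);print("ctr",ctr,"sides",[np.linalg.norm(C[i]-C[i-1]) for i in range(4)])
# edges
ang=[np.degrees(np.arctan2(*(C[a]-C[b])[[1,0]])) for a,b in((0,1),(3,2),(0,3),(1,2))];print(ang)
ax=A(396,183,.123);print("axis disc",ax)
yaw=np.radians(np.mean([ang[0]-90,ang[1]-90,ang[2],ang[3]]));print("yaw",np.degrees(yaw),"axis from ctr",ctr+.02*np.array([np.cos(yaw),np.sin(yaw),0]))
po=A(401,256,.159);d=(po-ax)[:2];print("post",po,"r",np.linalg.norm(d),"ang",np.degrees(np.arctan2(d[1],d[0]))%360,"expected",np.degrees(np.pi+.6+yaw))
for n,c in dict(dash=(403,270),p1=(375,261),p2=(348,254),p3=(323,237)).items():
    d=(A(*c,.106)-ax)[:2];print(n,np.linalg.norm(d),np.degrees(np.arctan2(d[1],d[0]))%360)
E
```

```text
ctr [0.53438775 0.21375706 0.105     ] sides [np.float64(0.1867482868392956), np.float64(0.18824002650332022), np.float64(0.18687896400036877), np.float64(0.18489498568860002)]
[np.float64(102.21520520144803), np.float64(102.16828458765349), np.float64(13.083546747703194), np.float64(12.057321074729806)]
axis disc [0.55376551 0.21915463 0.123     ]
yaw 12.38108940288363 axis from ctr [0.55392262 0.21804532 0.105     ]
post [0.51258255 0.17684856 0.159     ] r 0.05904099667244092 ang 225.7707000247045 expected 226.75855711073302
dash 0.08385349280176695 226.9781820063015
p1 0.07713026010469183 206.7423825106315
p2 0.08192373157361918 187.31648196670784
p3 0.08661794909972827 167.7711920527442
```

Console data agree: sides 187 mm, post radius 59 mm, post at 226° against 226.8° expected, and pip rows at 20° steps. Approaching the post with the pads to close tangentially.

```bash
python3 - <<'E'
from h import *
s=readout.get_state();print(s["t"]);plan([.5133,.1767,.20],-43.4,1)
E
```

```text
13.0
0 t [  8.3  11.1 134.2] a [ 0.   -0.   -4.77]
```

Request:
play_rows([
  {"tx": 8, "ty": 11, "tz": 14, "ax": 0, "ay": 0, "az": -4.8, "gripper": 0},
  {"tx": 0, "ty": 0, "tz": 40, "ax": 0, "ay": 0, "az": 0, "gripper": 0},
  {"tx": 0, "ty": 0, "tz": 40, "ax": 0, "ay": 0, "az": 0, "gripper": 0},
  {"tx": 0, "ty": 0, "tz": 40, "ax": 0, "ay": 0, "az": 0, "gripper": 0},
  {"tx": 0, "ty": 0, "tz": 0, "ax": 0, "ay": 0, "az": 0, "gripper": 0},
  {"tx": 0, "ty": 0, "tz": 0, "ax": 0, "ay": 0, "az": 0, "gripper": 0},
])

```text
t: 13.5
ee_pos: [0.5123, 0.1765, 0.1997]
tool_rot: [0.918, 0.396, -0.001, -0.0]
force: [0.2, 0.7, 1.4]
width: 0.0426
gripper_force: 0.0
```

```bash
python3 - <<'E'
from h import *
s=readout.get_state();print(s["t"],s["ee_pos"],s["force"]);plan([.5133,.1767,.098],-43.4,1)
E
```

```text
13.5 [0.51232301 0.17646134 0.19972893] [0.20549659 0.72779696 1.40213393]
0 t [  1.1   0.7 101.7] a [-0.08  0.14  0.03]
```

Request:
play_rows([
  {"tx": 1, "ty": 1, "tz": 25, "ax": 0, "ay": 0, "az": 0, "gripper": 0},
  {"tx": 0, "ty": 0, "tz": 20, "ax": 0, "ay": 0, "az": 0, "gripper": 0},
  {"tx": 0, "ty": 0, "tz": 12, "ax": 0, "ay": 0, "az": 0, "gripper": 0},
  {"tx": 0, "ty": 0, "tz": 8, "ax": 0, "ay": 0, "az": 0, "gripper": 0},
  {"tx": 0, "ty": 0, "tz": 0, "ax": 0, "ay": 0, "az": 0, "gripper": 0},
])

```text
t: 13.92
ee_pos: [0.5146, 0.1768, 0.1357]
tool_rot: [0.918, 0.396, 0.0, 0.0]
force: [-0.1, -1.6, -0.0]
width: 0.0426
gripper_force: 0.0
```

Request:
play_rows([
  {"tx": 0, "ty": 0, "tz": 6, "ax": 0, "ay": 0, "az": 0, "gripper": 0},
  {"tx": 0, "ty": 0, "tz": 6, "ax": 0, "ay": 0, "az": 0, "gripper": 0},
  {"tx": 0, "ty": 0, "tz": 6, "ax": 0, "ay": 0, "az": 0, "gripper": 0},
  {"tx": 0, "ty": 0, "tz": 0, "ax": 0, "ay": 0, "az": 0, "gripper": 0},
])

```text
t: 14.25
ee_pos: [0.514, 0.1766, 0.1162]
tool_rot: [0.918, 0.396, -0.001, -0.0]
force: [-0.3, -0.5, -0.3]
width: 0.0424
gripper_force: 0.0
```

Request:
play_rows([
  {"tx": 0, "ty": 0, "tz": 5, "ax": 0, "ay": 0, "az": 0, "gripper": 0},
  {"tx": 0, "ty": 0, "tz": 5, "ax": 0, "ay": 0, "az": 0, "gripper": 0},
  {"tx": 0, "ty": 0, "tz": 5, "ax": 0, "ay": 0, "az": 0, "gripper": 0},
  {"tx": 0, "ty": 0, "tz": 3, "ax": 0, "ay": 0, "az": 0, "gripper": 0},
  {"tx": 0, "ty": 0, "tz": 0, "ax": 0, "ay": 0, "az": 0, "gripper": 0},
])

```text
t: 14.67
ee_pos: [0.514, 0.1766, 0.0983]
tool_rot: [0.918, 0.396, -0.001, -0.0]
force: [-1.0, -0.0, 0.4]
width: 0.0428
gripper_force: 0.0
```

```bash
python3 - <<'E'
from h import *
s=readout.get_state();p=grab_frame("wrist");wristpose(p,s);R=Ro.from_quat(s["tool_rot"])
print(s["t"],s["ee_pos"],s["force"]);plan([.5133,.1767,.098],-43.4,1)
for n,z in(("dial_axis",.105),("dial_post",.141)):
    for m in mark_of(n,p)[:1]:
        q=atz(p,m["position"],z);print(n,m,q,R.inv().apply(q-s["ee_pos"])*1000)
E
```

```text
14.6667 [0.51402753 0.17656996 0.0982903 ] [-1.00019833 -0.02625117  0.44619314]
0 t [-0.5 -0.7  0.8] a [-0.02  0.03  0.03]
dial_post {'position': [242.6, 253.8], 'confidence': 0.85} [0.51206526 0.17811669 0.141     ] [ -0.26353071  -2.51281787 -42.70804956]
```

No contact, and the post sits between the pads. Closing gently on it.

Request:
play_rows([
  {"tx": 0, "ty": -2, "tz": 0, "ax": 0, "ay": 0, "az": 0, "gripper": -0.4},
  {"tx": 0, "ty": 0, "tz": 0, "ax": 0, "ay": 0, "az": 0, "gripper": -0.5},
  {"tx": 0, "ty": 0, "tz": 0, "ax": 0, "ay": 0, "az": 0, "gripper": -0.6},
  {"tx": 0, "ty": 0, "tz": 0, "ax": 0, "ay": 0, "az": 0, "gripper": -1},
  {"tx": 0, "ty": 0, "tz": 0, "ax": 0, "ay": 0, "az": 0, "gripper": -1},
  {"tx": 0, "ty": 0, "tz": 0, "ax": 0, "ay": 0, "az": 0, "gripper": -1},
])

```text
t: 15.32
ee_pos: [0.512, 0.1789, 0.0996]
tool_rot: [0.918, 0.396, -0.001, -0.001]
force: [-11.7, 6.0, 5.3]
width: 0.0122
gripper_force: 58.5
```

Gripped: opening 12 mm, grip 58 N. The small tangential load is the rest stop. Now turning along the arc (58 mm radius, 5.1° per row), checking force on the way.

Request:
play_rows([
  {"tx": 0.2, "ty": -5.2, "tz": 0, "ax": 0, "ay": 0, "az": 5.1, "gripper": -1},
  {"tx": 0.2, "ty": -5.2, "tz": 0, "ax": 0, "ay": 0, "az": 5.1, "gripper": -1},
  {"tx": 0.2, "ty": -5.2, "tz": 0, "ax": 0, "ay": 0, "az": 5.1, "gripper": -1},
  {"tx": 0.2, "ty": -5.2, "tz": 0, "ax": 0, "ay": 0, "az": 5.1, "gripper": -1},
])

```text
t: 15.65
ee_pos: [0.5001, 0.1944, 0.0996]
tool_rot: [0.974, 0.225, -0.0, 0.0]
force: [-5.1, -3.7, 4.7]
width: 0.0118
gripper_force: 58.6
```

Request:
play_rows([
  {"tx": 0.3, "ty": -5.2, "tz": 0, "ax": 0, "ay": 0, "az": 5.1, "gripper": -1},
  {"tx": 0.2, "ty": -5.2, "tz": 0, "ax": 0, "ay": 0, "az": 5.1, "gripper": -1},
  {"tx": 0.3, "ty": -5.2, "tz": 0, "ax": 0, "ay": 0, "az": 5.1, "gripper": -1},
  {"tx": 0.2, "ty": -5.2, "tz": 0, "ax": 0, "ay": 0, "az": 5.1, "gripper": -1},
])

```text
t: 15.98
ee_pos: [0.494, 0.2144, 0.0996]
tool_rot: [0.999, 0.049, -0.001, 0.0]
force: [-9.7, -5.7, 6.7]
width: 0.0123
gripper_force: 58.9
```

```bash
cat > d.py <<'E'
from h import *
s=readout.get_state();e=np.array(s["ee_pos"]);R=Ro.from_quat(s["tool_rot"])
d=e[:2]-[.5538,.2187];a=np.degrees(np.arctan2(d[1],d[0]))%360
x=R.apply([1,0,0]);print(s["t"],e,"ang",a,"r",np.hypot(*d),"tool x",np.degrees(np.arctan2(x[1],x[0])),"F tool",np.round(R.inv().apply(s["force"]),1),s["width"],s["gripper_force"],s["joint_pos"][5])
E
python3 d.py
```

```text
15.9833 [0.49397268 0.2143962  0.09963953] ang 184.11460259146438 r 0.05998192474844472 tool x 5.579078244375863 F tool [-10.2   4.7  -6.7] 0.012299298397792261 58.926889300346375 1.8357197330862252
```

Request:
play_rows([
  {"tx": 0, "ty": -5.2, "tz": 0, "ax": 0, "ay": 0, "az": 5.1, "gripper": -1},
  {"tx": 0, "ty": -5.2, "tz": 0, "ax": 0, "ay": 0, "az": 5.1, "gripper": -1},
  {"tx": 0, "ty": -4, "tz": 0, "ax": 0, "ay": 0, "az": 4, "gripper": -1},
  {"tx": 0, "ty": -3, "tz": 0, "ax": 0, "ay": 0, "az": 3, "gripper": -1},
  {"tx": 0, "ty": 0, "tz": 0, "ax": 0, "ay": 0, "az": 0, "gripper": -1},
])

```text
t: 16.4
ee_pos: [0.4947, 0.2321, 0.0996]
tool_rot: [0.995, -0.101, -0.0, 0.0]
force: [-6.7, -3.0, 6.3]
width: 0.0121
gripper_force: 58.8
```

```bash
python3 d.py
```

```text
16.4 [0.49468274 0.23208563 0.09962606] ang 167.24192737531104 r 0.06061374409028023 tool x -11.567470483621582 F tool [-6.   4.3 -6.3] 0.012121902717937613 58.75373840332031 2.164800208759627
```

```bash
python3 - <<'E'
from h import *
from scipy.optimize import least_squares
P=np.array([[.512,.1789],[.5001,.1944],[.4940,.2144],[.4947,.2321]])
r=least_squares(lambda c:np.hypot(*(P-c).T)-.058,[.5538,.2187]);c=r.x
a=np.degrees(np.arctan2(*(P-c).T[::-1]))%360;print(c,r.fun*1e3,a,np.radians(a[0]-a))
ps={"top":grab_frame("top"),"scene":grab_frame("scene")}
for n,p in ps.items():
    for m in mark_of("dial_post",p)[:1]:
        q=atz(p,m["position"],.141);print(n,m["confidence"],q, np.degrees(np.arctan2(*(q[:2]-[.5538,.2187])[::-1]))%360)
E
```

```text
[0.55162154 0.22118118] [-0.05551016  0.06634127  0.01918372 -0.04068754] [226.859922   207.4656576  186.71196686 169.14129038] [0.         0.33849377 0.70071401 1.00738016]
top 0.69 [0.49688162 0.22766148 0.141     ] 171.05255292523478
scene 0.81 [0.49009249 0.22843665 0.141     ] 171.31051794622965
```

The measured path fits a 58 mm circle to within 0.1 mm and puts rest at 226.9° (226.8° expected). The dial now stands at 1.007 rad, so about 2.6° remains.

Request:
play_rows([
  {"tx": -0.2, "ty": -1.4, "tz": 0, "ax": 0, "ay": 0, "az": 1.4, "gripper": -1},
  {"tx": -0.2, "ty": -1.3, "tz": 0, "ax": 0, "ay": 0, "az": 1.3, "gripper": -1},
  {"tx": 0, "ty": 0, "tz": 0, "ax": 0, "ay": 0, "az": 0, "gripper": -1},
  {"tx": 0, "ty": 0, "tz": 0, "ax": 0, "ay": 0, "az": 0, "gripper": -1},
])

```text
t: 16.93
ee_pos: [0.4952, 0.2345, 0.0996]
tool_rot: [0.992, -0.123, 0.0, 0.0]
force: [-3.9, -4.2, 5.9]
width: 0.0121
gripper_force: 58.8
```

```bash
sed -i 's/\[.5538,.2187\]/[.5516,.2212]/' d.py; python3 d.py; python3 - <<'E'
from h import *
for n in("top","scene"):
    p=grab_frame(n)
    for t,z in(("bolt_knob",.161),("keeper",.137)):
        for m in mark_of(t,p)[:1]: print(n,t,m["confidence"],np.round(atz(p,m["position"],z),4))
E
```

```text
16.9333 [0.49518102 0.23445381 0.09958442] ang 166.77992204138397 r 0.05795484723363289 tool x -14.083838470576064 F tool [-2.8  5.1 -5.9] 0.012119673891752863 58.76759648323059 2.2125731792803585
top bolt_knob 0.87 [ 0.5383 -0.2028  0.161 ]
top keeper 0.73 [ 0.5225 -0.1348  0.137 ]
scene bolt_knob 0.8 [ 0.5439 -0.1989  0.161 ]
scene keeper 0.6 [ 0.5117 -0.1438  0.137 ]
```

```bash
python3 -c "
from h import *
print(finish_job())"
```

```text
the job is handed in; nothing more can be done
None
```

The bolt was pushed home to its stop, the dial was then turned to the three-pip position (about 1.05 rad) and held there in the gripper, and I handed the job in at about 17 s; no verdict was returned.

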